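# Lay the tall oil tin down to drain

### The job

Slide the squat tin that stands inside the chalked rectangle completely out of it, keeping it standing on the rack. Then push the tall flat oil tin over so that it comes to rest lying on its broad side, wholly inside the chalked rectangle. Work only by pushing: do not lift either tin, and leave the other things on the rack where they are.

Things in the scene. Friction and masses are not known exactly. Their poses are not given: they have to be found in the camera images.
- rack: fixed slatted wooden rack, 397 mm deep (own x) by 760 long (own y), flat top 40 mm above the table; its slats run along own y, with 8 mm slots between them; origin under its centre, on the table; own x points away from the robot to within 0.25 rad
- outline: chalk-line rectangle drawn flat on top of the rack beside the tall tin, to its left or right: 170 mm along own x (roughly across the slats) by 230 mm along own y (outer edges of the lines), no thickness to speak of; origin at its centre, on the rack's top; own x points away from the robot to within 0.3 rad
- tall_tin: tall flat bare-metal oil tin, loose, about 0.1 kg, upright mid-rack: 90 mm wide (own x), 50 thick (own y), 160 tall (own z) plus a cap 28 across and 12 high (172 in all); a broad side (own +y or -y) faces the outline, its bottom edge there 10 to 45 mm inside the near line, so tipped that way it lies within the lines; origin at the centre of its underside
- tall_top (a point): centre of the top of the tall tin's cap, 172 mm above its underside
- squat_tin: empty squat bare-metal tin standing inside the chalked rectangle, loose, about 0.1 kg, 70 mm across and 60 tall; origin at the centre of its underside. The slats on the outline's far side (own +x) are free for it
- tin_b: squat tin 70 mm across, 60 tall, like squat_tin, a bystander standing in the middle of the rack's far side; origin at the centre of its underside
- tin_c: squat tin like squat_tin, a bystander standing in the middle of the rack's near side; origin at the centre of its underside
- tin_d: squat tin like squat_tin, a bystander near the rack's near left corner; origin at the centre of its underside
- tub: closed black plastic grease tub with screw lid, 92 mm across, 78 tall, a bystander standing on the other side of the tall tin from the outline; origin at the centre of its underside
- funnel: yellow plastic funnel standing mouth down at one end of the rack, 100 mm across, 120 tall, a bystander; origin at the centre of its mouth, on the slats
- gauge: steel feeler gauge set lying at the other end of the rack, about 25 x 100 x 14 mm tall, a bystander; origin at the centre of its underside
- spanner: steel spanner 160 mm long lying along the rack's near side towards the right (-y) end, a bystander; origin under its middle

How it is judged:
By the outcome, as a careful person would: the job done as asked, in the order asked, and still so for the second after the job is handed in, with the robot touching nothing.
It also fails if it takes over 48 s, if anything falls off the work surface, if the arm or the gripper's body presses on something with over 40 N, if the wrist force passes 120 N, or if a joint passes its speed limit or range.

### The arm

A 6-joint arm with a two-finger parallel gripper is mounted at the origin on the work surface. World frame = base frame: x ahead of the robot, y to its left, z up, the work surface at z = 0. Lengths are in mm, angles in rad, forces in N, time in s.
With the tool pointing down it reaches from about 300 to 950 mm from the base axis. Payload 3.1 kg.
Tool frame: the origin (TCP) lies between the finger pads; the fingertips stand 22 mm ahead of it and the grasp point (between the pads) lies 3 mm ahead of it (ctrl.tcp_to_tips is the z of the fingertips in the tool frame, in mm); z points along the fingers, y is the line along which they close (so a half turn about z gives the same grasp; the last joint's range is limited). The gripper opens to 85 mm and grips with 20 to 120 N. Pads are 22 mm wide; open, the fingers measure 114 mm over their backs; the gripper's body (76 mm by 85 mm) begins 54 mm behind the grasp point. The pads swing forward as they close: fully open they stand 13 mm farther back than shut.
Start: joints at [-1.284, 0.308, 1.634, -0, 1.2, -0.07], TCP at [218.272, -585.653, 253.272] pointing down, gripper open.
Joint ranges: [-3.06, 3.06], [-0.79, 1.96], [0.05, 2.63], [-1.19, 4.34], [0.05, 2.64], [-2.94, 2.94]. Speed limits (rad/s): [2.79, 2.79, 3.14, 3.14, 3.14, 3.14].

### API

Orientations are given as a rotation vector (axis times angle).
In Python, from bench import ctrl gives the robot as it stands. Calls block until the motion is done:
- ctrl.move_pose(position, orientation): joint-space move of the TCP to a pose.
- ctrl.move_linear(position, orientation=None, v=150, threshold=None): straight line of the TCP; orientation=None keeps the orientation; v is the mean speed in mm/s. With threshold (N) it stops when the force on the tool has changed by that much, and returns True; else False.
- ctrl.move_j(angles): joint-space move.
- ctrl.grip(opening, f_grip=None): opening from 0.0 (shut) to 1.0 (fully open); f_grip is the grip in N (None keeps the last); returns when the fingers have stopped.
- ctrl.dwell(seconds).
- ctrl.ik(position, orientation): joint angles nearest the present ones, or None.
- ctrl.state(): the state.
- ctrl.get_image(name): name is "scene" or "top" or "wrist"; returns the picture (420x560x3 uint8, red, green, blue); there is no depth.
- ctrl.camera_info(name): a dict with "vfov" (degrees; the focal length in pixels is half the picture's height over the tangent of half this angle, whatever the lens; pixels are square), "cx", "cy" (the principal point, pixels), "R" (3x3) and "t" (3): a world point X has camera coordinates R X + t; the wrist camera has in their place "mount" (4x4, takes a point from camera to tool coordinates, whose origin is the TCP and whose axes are the flange's). Camera axes: x right, y down, z forward; pixel columns grow to the right and rows downward; lengths in mm; the calibration is good to about 2 mm. A picture is of the moment at which its call begins: read the wrist's pose just before it. camera_info takes no time and is no camera call.
A pose or a line that the arm cannot do raises ctrl.IKError and nothing moves.
- ctrl.sign_off(): hands the job in; it is judged then, once.
The state is a dict: "time_s": time; "joint_positions": joint angles; "qd": joint speeds; "joint_efforts": joint torques, N m; "ee_pos": TCP position; "tcp_rot": TCP orientation; "wrist_force": force on the tool from outside, world axes, zero at the start; "moment": the same for the moment, N m; "gripper_width": opening from 0.0 (shut) to 1.0 (fully open); "finger_force": force on a finger pad.
Only numpy, scipy, OpenCV 4.12 (cv2) and the standard library are available. Lean on these libraries where they do the work, as an engineer would, in place of code of your own. Each camera call takes 0.05 s, during which the arm holds its last target. There are 200 camera calls.

## Working session

There is one attempt and no reset: what is moved stays moved. The work goes in short steps, each a Python script; the robot and the scene stay as the last script left them, time stands still between calls to the robot, and variables do not carry over. Pictures are saved under pics/ and viewed, at most 10 in all, crops included, and the job is handed in when it is done.

```bash
mkdir -p pics
cat > h.py <<'E'
import numpy as np, cv2
from bench import ctrl
def cam(n):
    c=ctrl.camera_info(n); f=210/np.tan(np.radians(c["vfov"])/2)
    return c,f
def ray(n,u,v,z):
    c,f=cam(n); R=np.array(c["R"]);t=np.array(c["t"])
    d=R.T@np.array([(u-c["cx"])/f,(v-c["cy"])/f,1]); o=-R.T@t
    return o+d*(z-o[2])/d[2]
def proj(n,X):
    c,f=cam(n); p=np.array(c["R"])@np.array(X,float)+np.array(c["t"])
    return c["cx"]+f*p[0]/p[2], c["cy"]+f*p[1]/p[2]
def snap(n,name):
    im=ctrl.get_image(n); cv2.imwrite(f"pics/{name}.png",im[:,:,::-1]); return im
E
python3 - <<'E'
from h import *
for n in("scene","top"):
    snap(n,n+"0"); c=ctrl.camera_info(n); print(c, -np.array(c["R"]).T@np.array(c["t"]))
print(ctrl.camera_info("wrist"),ctrl.state()["tcp_rot"],ctrl.state()["time_s"])
E
```

```text
{'vfov': 47.34169839735052, 'cx': 283.6354621168457, 'cy': 207.94118373715045, 'R': array([[ 0.00263375,  0.99994334, -0.01031359],
       [ 0.74537884, -0.00883851, -0.66658252],
       [-0.66663591, -0.00593192, -0.74535989]]), 't': array([ -35.66613036, -276.66132206, 1497.59889975])} [1204.66464437   42.10247108  931.46470735]
{'vfov': 54.62023516339431, 'cx': 285.72050418128083, 'cy': 208.8692510621507, 'R': array([[-0.07425414, -0.99723629, -0.00246933],
       [-0.96778317,  0.072658  , -0.24107376],
       [ 0.24058692, -0.01551095, -0.97050366]]), 't': array([ 53.50946744, 567.63175417, 889.22970703])} [339.38071996  25.91138765 999.97393477]
{'vfov': 61.24396557154309, 'cx': 280.20831183458705, 'cy': 208.3939077411163, 'mount': array([[ 1.54078801e-04, -9.50545665e-01, -3.10584795e-01,
         7.98902601e+01],
       [ 9.99999985e-01,  1.71876405e-04, -2.99357005e-05,
        -3.51303719e-01],
       [ 8.18374485e-05, -3.10584785e-01,  9.50545677e-01,
        -1.20772545e+02],
       [ 0.00000000e+00,  0.00000000e+00,  0.00000000e+00,
         1.00000000e+00]])} [-3.08963829e+00 -5.57085771e-01  4.03044203e-04] 0.1
```

View pics/top0.png

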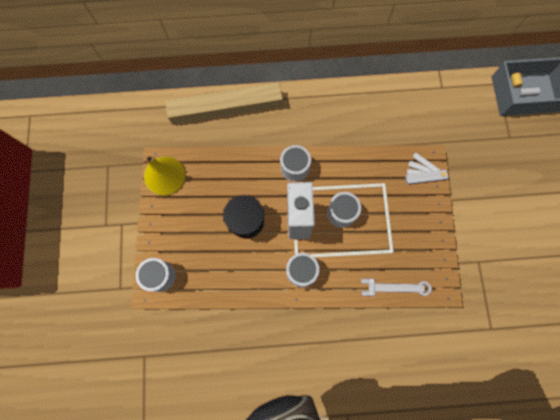

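View pics/scene0.png

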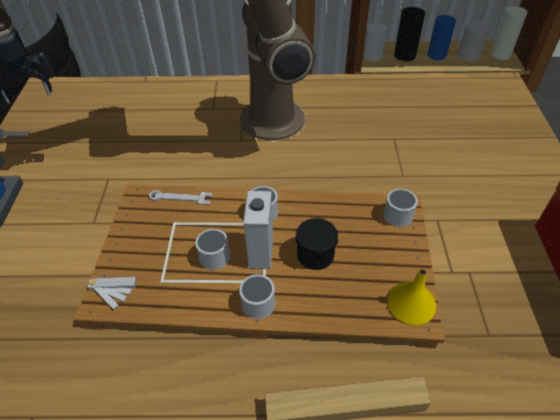

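Run:
```python
from h import *
for n,(x0,y0,x1,y1) in {"top":(230,130,470,310),"scene":(90,170,330,350)}.items():
    im=cv2.imread(f"pics/{n}0.png")
    c=cv2.resize(im[y0:y1,x0:x1],None,fx=3.3,fy=3.3,interpolation=cv2.INTER_CUBIC)
    cv2.imwrite(f"pics/{n}0c.png",c)
for uv in [(385,185),(392,251),(296,257)]: print("outl",ray("top",*uv,40))
for uv in [(145,149),(447,147),(460,306),(132,308)]: print("rack",ray("top",*uv,40))
for k,uv in dict(squat=(345,208),b=(296,160),c=(303,270),d=(153,275)).items(): print(k,ray("top",*uv,100))
```

```text
outl [ 619.52181031 -238.13407572   40.        ]
outl [ 455.91822303 -232.9306164    40.        ]
outl [458.6939816   -4.94907406  40.        ]
rack [759.42319414 353.57184114  40.        ]
rack [ 707.39554069 -407.48296948   40.        ]
rack [ 318.51369898 -370.99607196   40.        ]
rack [369.96007012 379.8417677   40.        ]
squat [ 554.39924455 -123.43419868  100.        ]
b [678.68942961 -21.35054764 100.        ]
c [421.58164182 -16.06416667 100.        ]
d [435.23103845 312.91874017 100.        ]
```

View pics/top0c.png

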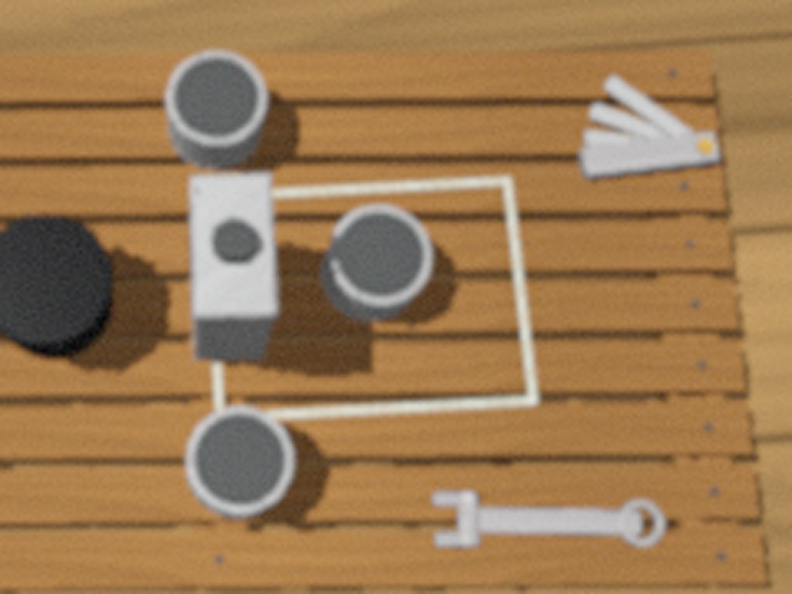

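View pics/scene0c.png

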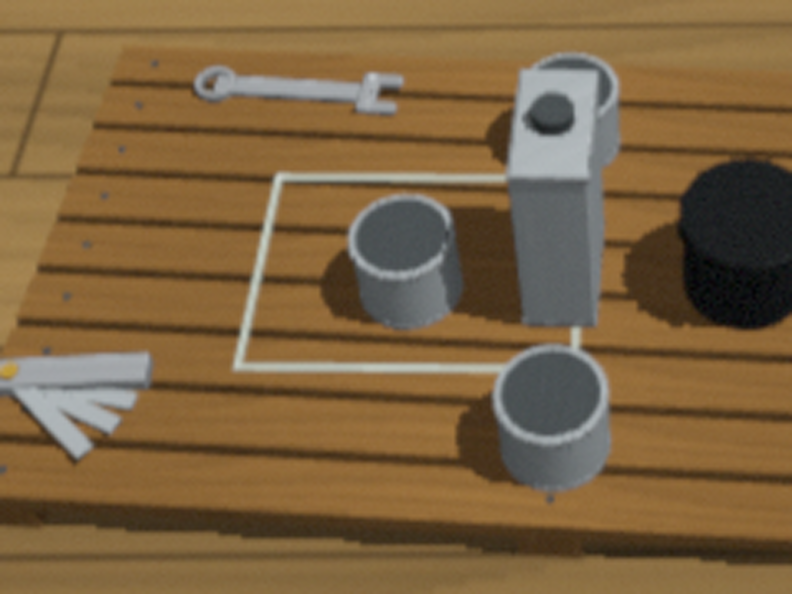

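Run:
```python
from h import *
np.set_printoptions(precision=1,suppress=True)
T=lambda u,v,z: ray("top",230+u/3.3,130+v/3.3,z)
S=lambda u,v,z: ray("scene",90+u/3.3,170+v/3.3,z)
print("outline FR,NR,leftmid top",T(514,177,40),T(539,405,40),T(213,365,40), T(275,419,40),T(275,188,40))
print("outline scene FR NR leftfar",S(234,371,40),S(276,174,40),S(582,350,40))
print("squat",T(381,256,100),S(402,238,100), "bottom top-left/right edges", T(328,256,100),T(433,256,100))
print("tall top",*[T(*p,200) for p in[(190,175),(271,172),(278,316),(195,319)]],"cap",T(239,241,212))
print("tall top S",*[S(*p,200) for p in[(519,70),(597,70),(588,178),(509,177)]],"cap",S(551,110,212))
print("tall bottom S",S(523,324,40),S(597,324,40), "T near", T(197,357,40),T(264,360,40))
print("b",T(217,97,100),S(552,395,100),"c",T(241,461,100),"tub",T(52,275,118),S(745,208,118))
print("gauge top", T(582,160,54),T(612,78,54), "spanner",T(433,495,45))
```

```text
outline FR,NR,leftmid top [ 622.9 -240.5   40. ] [ 451.6 -235.5   40. ] [498.   -4.6  40. ] [455.7 -45.8  40. ] [627.7 -61.4  40. ]
outline scene FR NR leftfar [ 623.9 -235.4   40. ] [ 452.5 -233.2   40. ] [609.4  -3.8  40. ]
squat [ 555.3 -124.6  100. ] [ 559.7 -122.3  100. ] bottom top-left/right edges [558.1 -88.1 100. ] [ 552.6 -160.4  100. ]
tall top [592.1   5.2 200. ] [590.2 -45.3 200. ] [498.6 -41.3 200. ] [500.5   9.1 200. ] cap [544.2 -20.9 212. ]
tall top S [502.  -40.6 200. ] [502.7   9.5 200. ] [592.8   5.4 200. ] [591.5 -42.3 200. ] cap [548.  -17.8 212. ]
tall bottom S [588.  -44.4  40. ] [588.4   6.   40. ] T near [504.7   6.5  40. ] [498.9 -41.7  40. ]
b [680.2 -20.9 100. ] [682.1 -18.4 100. ] c [422.2 -16.2 100. ] tub [554.5 101.4 118. ] [551.1 105.3 118. ]
gauge top [ 628.  -288.4   54. ] [ 690.5 -320.3   54. ] spanner [ 393.6 -151.2   45. ]
```

Tall tin stands at about (546,-18), 50 x 91 as expected. The outline spans x 453..625 and y -236..-4. The squat tin is at about (557,-123), and the rack's far edge there is x≈727. I'll push the squat tin along +x with two half-open fingers to a centre x≈675.

Run:
```python
from h import *
D=[np.pi,0,0]
ctrl.grip(0.53)
ctrl.move_pose([490,-123,220],D)
ctrl.move_linear([490,-123,78],v=150)
print(ctrl.state()["wrist_force"])
ctrl.move_linear([637,-123,78],v=60)
s=ctrl.state(); print(s["ee_pos"],s["wrist_force"],s["gripper_width"])
ctrl.move_linear([600,-123,78],v=100)
ctrl.move_linear([560,-123,270],v=200)
ctrl.grip(0.0)
ctrl.move_pose([560,260,320],D)
print(ctrl.state()["time_s"])
im=snap("top","top1")
cv2.imwrite("pics/top1c.png",cv2.resize(im[130:310,230:470,::-1],None,fx=3.3,fy=3.3,interpolation=cv2.INTER_CUBIC))
```

```text
[ 0.24822556 -0.00567849  0.37266225]
[ 636.87888106 -123.00035851   78.01916501] [-0.40898087  0.3746602   0.44494129] 0.5323581857128246
9.8
```

View pics/top1c.png

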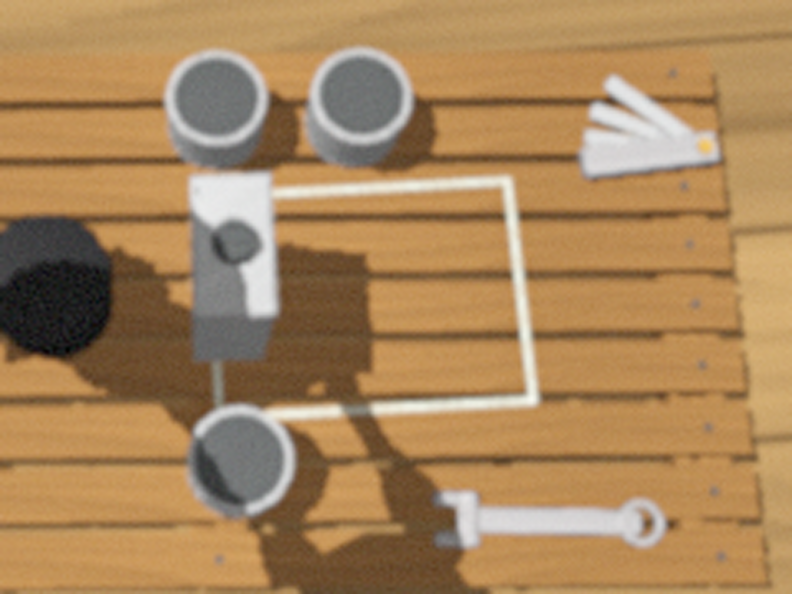

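Squat tin's rim is now centred at crop pixel (361,95). Its foot, at row 166, is clear of the far line at row 185, and its neighbours haven't moved. Next I'll tip the tall tin.

Run:
```python
from h import *
D=[np.pi,0,0]
print(ray("top",230+361/3.3,130+95/3.3,100), ctrl.state()["gripper_width"])
ctrl.move_pose([547,60,300],D)
ctrl.move_linear([547,52,205],v=150)
ctrl.move_linear([545,-38,205],v=50)
ctrl.dwell(0.3)
ctrl.move_linear([547,-20,300],v=200)
ctrl.move_pose([500,260,320],D)
print(ctrl.state()["time_s"],ctrl.state()["wrist_force"])
im=snap("top","top2"); snap("scene","scene2")
cv2.imwrite("pics/top2c.png",cv2.resize(im[130:310,230:470,::-1],None,fx=3.3,fy=3.3,interpolation=cv2.INTER_CUBIC))
```

```text
[ 674.03539487 -123.33099246  100.        ] -0.00157332150132333
15.4417 [-0.25730753 -0.58671236 -0.31125953]
```

View pics/top2c.png

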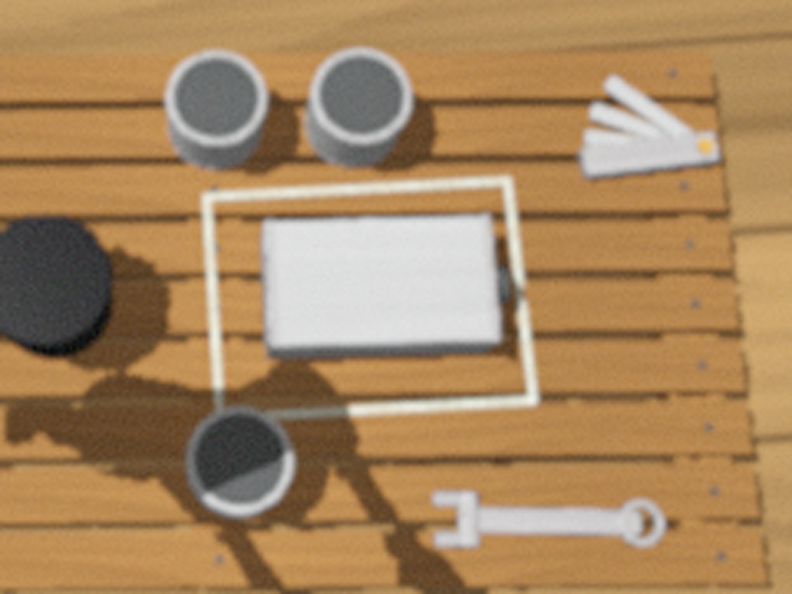

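View pics/scene2.png

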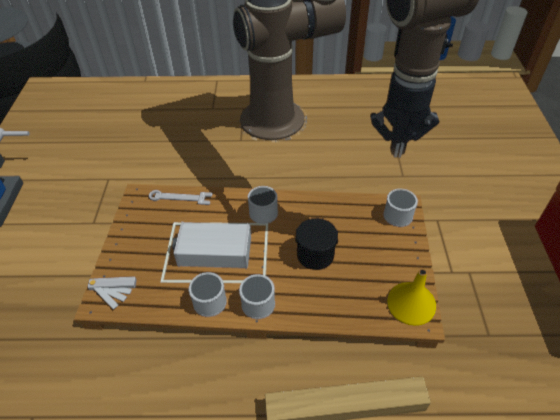

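Run:
```python
from h import *
np.set_printoptions(precision=1,suppress=True)
T=lambda u,v,z: ray("top",230+u/3.3,130+v/3.3,z)
print("cap end",T(512,285,65),"line outer",T(526,285,40),"inner",T(517,285,40))
print("body",*[T(*p,90) for p in[(262,218),(492,213),(501,343),(268,349)]])
print("corners",T(203,194,40),T(213,410,40))
```

```text
cap end [ 535.5 -221.3   65. ] line outer [ 539.9 -238.2   40. ] inner [ 540.4 -231.6   40. ]
body [591.4 -45.8  90. ] [ 582.9 -207.6   90. ] [ 490.2 -201.8   90. ] [498.  -41.6  90. ]
corners [627.1  -7.4  40. ] [465.5  -2.   40. ]
```

The tin lies flat on its broad side. Its body spans y -44..-205 and x 490..591, and the cap ends at about -220. That is inside the lines (right line's inner edge at -231.6), with at least 10 mm to spare, and nothing else has moved.

```bash
python3 -c "
from bench import ctrl
print(ctrl.sign_off())"
```

```text
the job is handed in; nothing more can be done
None
```

The job is handed in: the squat tin stands on the rack clear of the rectangle, the oil tin lies on its broad side wholly inside it with at least 10 mm to spare, and the other things look unmoved in the pictures.

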